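# Make up the lowering kit and the hauling kit

## Robot

A 6-joint arm with a two-finger parallel gripper is mounted at the origin on the work surface. World frame = base frame: x ahead of the robot, y to its left, z up, the work surface at z = 0. Lengths are in m, angles in rad, forces in N, time in s.
With the tool pointing down it reaches from about 0.25 to 0.8 m from the base axis. Payload 8.5 kg.
Tool frame: the origin (TCP) lies between the finger pads; the fingertips stand 14 mm ahead of it and the grasp point (between the pads) lies 5 mm behind it; z points along the fingers, y is the line along which they close (so a half turn about z gives the same grasp; the last joint's range is limited). The gripper opens to 85 mm and grips with 20 to 120 N. Pads are 22 mm wide; open, the fingers measure 114 mm over their backs; the gripper's body (76 mm by 85 mm) begins 54 mm behind the grasp point. The pads swing forward as they close: fully open they stand 13 mm farther back than shut.
Start: joints at [-1.179, 0.238, -0.013, 1.319, 0, 1.571], TCP at [0.2, -0.485, 0.245] pointing down, gripper open.
Joint ranges: [-2.66, 2.66], [-1.03, 1.9], [-1.14, 1.46], [-1.82, 2.27], [-1.45, 1.34], [-3.14, 3.14]. Speed limits (rad/s): [2.22, 2.22, 2.79, 3.14, 3.14, 3.14].

## Interface

Orientations are given as a rotation vector (axis times angle).
In Python, from rig import manip gives the robot as it stands.
- The arm moves only by the tool apply_moves, never from a script. Its argument "plan" is a list of rows, each an object with "xyz": the shift along the world's x, y, z in units of 0.03 m (1.0 is 0.03 m), a list of three; "turn": the turn about the world's z in units of 0.08 rad (1.0 is 0.08 rad). In form: [{"xyz": [x, y, z], "turn": turn}, ...]. A call has 1 to 8 rows; each row shifts and turns the commanded pose from where the row before left it; what a row does not reach is not made up. A row lasts 1/10 s, in which the tool goes at most 50 mm and 8.59 degrees, less where a joint would pass 70% of its speed; a pose out of reach is approached as far as the arm can. A call with a number of a shift or a turn outside -1 to 1 is refused whole. A call with a gripper value outside its range is refused whole. "gripper" is the closure, from -1 (fully open) to 1 (shut), set as the call begins (left out, the last holds). The fingers move at their own pace and stop on an object; "squeeze" is the grip in N (left out, the last holds). Time passes only in rows, so rows that do not move let the fingers close. It gives the time, the measured TCP pose, the force, the opening and the grip force at its end, in the units of the state.
- manip.get_obs(): the state, without advancing time (a new reading comes with each control period).
- manip.camera(name): name is "scene" or "top"; returns a dict with "image" (400x640x3 uint8, blue, green, red), "mtx" (3x3 intrinsics, pixels), "rvec" (rotation vector, rad) and "tvec" (3), from world to camera coordinates, as OpenCV has them. Camera axes: x right, y down, z forward; pixel columns grow to the right and rows downward; lengths in m; the calibration is good to about 2 mm. A picture is of the moment at which its call begins. There is no depth.
- manip.finish_job(): hands the job in; it is judged then, once.
The state is a dict: "clock": time; "joint_pos": joint angles; "joint_velocities": joint speeds; "joint_torque": joint torques, N m; "tcp_pos": TCP position; "ee_rot": TCP orientation; "contact_force": force on the tool from outside, world axes, zero at the start; "torque": the same for the moment, N m; "finger_gap": finger opening in m; "gripper_force": force on a finger pad.
Only numpy, scipy, OpenCV 4.12 (cv2) and the standard library are available. Lean on these libraries where they do the work, as an engineer would, in place of code of your own. Each camera call takes 0.05 s, during which the arm holds its last target. There are 200 camera calls.

## Task

Make up two rescue kits from the stock in the open drawer: the red tray gets the blued-steel rack descender and one yellow screwgate carabiner, the blue tray gets the green pulley and the other yellow carabiner. Lay one piece on each white pad, flat, lengthwise and centred, setting the hardware down rather than dropping it. Leave the silver carabiner and the brass magnifier where they are.

Things in the scene. Friction and masses are not known exactly. Their poses are not given: they have to be found in the camera images.
- yellow_carabiner_a: Yellow screwgate carabiner, about 104 x 56 mm, 16 mm thick, lying flat. Origin: at the middle of its underside; x is its long axis, y across it (spine on -y, gate with screw sleeve on +y), z up. The two long sides are straight and parallel for 60 mm around the middle, 56 mm apart, so it is picked from above across y. About 90 g. Interchangeable with yellow_carabiner_b. Starts in the drawer.
- yellow_carabiner_b: The second yellow screwgate carabiner, same in every way as yellow_carabiner_a.
- rack_descender: Short rack descender: five dark blued-steel cross bars on a bright steel U frame, 130 x 44 mm, 18 mm thick, about 320 g, lying flat. Origin: middle of its underside; x is its long axis, y runs along the bars, z up. Picked from above across y: the bar ends are 44 mm apart, over 100 mm of its length. Starts in the drawer.
- pulley: Rescue pulley with two green cheek plates and a metal sheave between them, lying flat, about 90 x 52 mm, 24 mm thick, about 220 g. Origin: middle of its underside; x is its long axis (the body reaches from -45 to +45 mm, the narrow eye end at +x), z up. Picked from above across y: the straight sides are 52 mm apart from x = -45 to x = +13 mm. Starts in the drawer.
- red_tray: Red kit tray, fixed to the table, 250 (its x) x 170 (its y) mm, floor 4 mm thick, rim 14 mm high and 3 mm thick. Origin: centre of its underside; z up. Two white flat pads are painted on its floor, each 80 mm (x) by 150 mm (y), centred at x = -55 and x = +55 mm, y = 0. A thing lies lengthwise on a pad when its long x axis runs along the tray's y axis, either way round. The tray may be on the left or the right of the drawer. 
- blue_tray: Blue kit tray, fixed to the table, 250 (its x) x 170 (its y) mm, floor 4 mm thick, rim 14 mm high and 3 mm thick. Origin: centre of its underside; z up. Two white flat pads are painted on its floor, each 80 mm (x) by 150 mm (y), centred at x = -55 and x = +55 mm, y = 0. A thing lies lengthwise on a pad when its long x axis runs along the tray's y axis, either way round. The tray may be on the left or the right of the drawer. 
- silver_carabiner: Bystander, not to be moved: silver snap carabiner with a plain black gate and no sleeve, of the same size and axes as the yellow ones, among the stock in the drawer.
- magnifier: Bystander, not to be moved: brass magnifier lying in the drawer, round lens 59 mm across centred at x = +28 mm, thin handle to x = -53 mm, 11 mm thick. Origin on its underside.
- stock_drawer: Shallow steel drawer, fixed half open, with the stock in six loose places (three across, two deep). Origin: centre of the open part, at table height. Inside it is 300 mm (x) by 390 mm (y); its lined floor is 6 mm above the table, side walls rise to 30 mm, the front (at x = -150 mm, with a handle out to -182 mm) to 36 mm. Behind it (x = +151 to +471 mm, y = -220 to +220 mm) is the closed unit, 55 mm high, with a loose grey gate-spring tester (30 mm high) lying on it.
Not all that is in view belongs to the job. Of the things like the rack_descender, leave any that is purple; of the rest the smaller one is meant.

How it is judged:
At the end, for the whole second after the job is handed in: Rack and one yellow carabiner in the red tray, pulley and the other in the blue, one per white pad: origin within 15 mm of the pad centre along each tray axis and under 12 mm above the tray's underside, tilt under 0.15 rad, long axis within 0.3 rad of the tray's y (either way), at rest (((((x of rack_descender in the frame of red_tray between 0.04 and 0.07 m or x of rack_descender in the frame of red_tray between -0.07 and -0.04 m) and y of rack_descender in the frame of red_tray between -0.015 and 0.015 m and z of rack_descender in the frame of red_tray between -0.002 and 0.012 m and angle between rack_descender's own z axis and vertical below 0.15 rad and angle between the x axis of rack_descender and the y axis of red_tray, either way round below 0.3 rad and linear speed of rack_descender below 0.02 m/s and angular speed of rack_descender below 0.3 rad/s) and ((x of yellow_carabiner_a in the frame of red_tray between 0.04 and 0.07 m or x of yellow_carabiner_a in the frame of red_tray between -0.07 and -0.04 m) and y of yellow_carabiner_a in the frame of red_tray between -0.015 and 0.015 m and z of yellow_carabiner_a in the frame of red_tray between -0.002 and 0.012 m and angle between yellow_carabiner_a's own z axis and vertical below 0.15 rad and angle between the x axis of yellow_carabiner_a and the y axis of red_tray, either way round below 0.3 rad and linear speed of yellow_carabiner_a below 0.02 m/s and angular speed of yellow_carabiner_a below 0.3 rad/s) and ((x of pulley in the frame of blue_tray between 0.04 and 0.07 m or x of pulley in the frame of blue_tray between -0.07 and -0.04 m) and y of pulley in the frame of blue_tray between -0.015 and 0.015 m and z of pulley in the frame of blue_tray between -0.002 and 0.012 m and angle between pulley's own z axis and vertical below 0.15 rad and angle between the x axis of pulley and the y axis of blue_tray, either way round below 0.3 rad and linear speed of pulley below 0.02 m/s and angular speed of pulley below 0.3 rad/s) and ((x of yellow_carabiner_b in the frame of blue_tray between 0.04 and 0.07 m or x of yellow_carabiner_b in the frame of blue_tray between -0.07 and -0.04 m) and y of yellow_carabiner_b in the frame of blue_tray between -0.015 and 0.015 m and z of yellow_carabiner_b in the frame of blue_tray between -0.002 and 0.012 m and angle between yellow_carabiner_b's own z axis and vertical below 0.15 rad and angle between the x axis of yellow_carabiner_b and the y axis of blue_tray, either way round below 0.3 rad and linear speed of yellow_carabiner_b below 0.02 m/s and angular speed of yellow_carabiner_b below 0.3 rad/s)) or (((x of rack_descender in the frame of red_tray between 0.04 and 0.07 m or x of rack_descender in the frame of red_tray between -0.07 and -0.04 m) and y of rack_descender in the frame of red_tray between -0.015 and 0.015 m and z of rack_descender in the frame of red_tray between -0.002 and 0.012 m and angle between rack_descender's own z axis and vertical below 0.15 rad and angle between the x axis of rack_descender and the y axis of red_tray, either way round below 0.3 rad and linear speed of rack_descender below 0.02 m/s and angular speed of rack_descender below 0.3 rad/s) and ((x of yellow_carabiner_b in the frame of red_tray between 0.04 and 0.07 m or x of yellow_carabiner_b in the frame of red_tray between -0.07 and -0.04 m) and y of yellow_carabiner_b in the frame of red_tray between -0.015 and 0.015 m and z of yellow_carabiner_b in the frame of red_tray between -0.002 and 0.012 m and angle between yellow_carabiner_b's own z axis and vertical below 0.15 rad and angle between the x axis of yellow_carabiner_b and the y axis of red_tray, either way round below 0.3 rad and linear speed of yellow_carabiner_b below 0.02 m/s and angular speed of yellow_carabiner_b below 0.3 rad/s) and ((x of pulley in the frame of blue_tray between 0.04 and 0.07 m or x of pulley in the frame of blue_tray between -0.07 and -0.04 m) and y of pulley in the frame of blue_tray between -0.015 and 0.015 m and z of pulley in the frame of blue_tray between -0.002 and 0.012 m and angle between pulley's own z axis and vertical below 0.15 rad and angle between the x axis of pulley and the y axis of blue_tray, either way round below 0.3 rad and linear speed of pulley below 0.02 m/s and angular speed of pulley below 0.3 rad/s) and ((x of yellow_carabiner_a in the frame of blue_tray between 0.04 and 0.07 m or x of yellow_carabiner_a in the frame of blue_tray between -0.07 and -0.04 m) and y of yellow_carabiner_a in the frame of blue_tray between -0.015 and 0.015 m and z of yellow_carabiner_a in the frame of blue_tray between -0.002 and 0.012 m and angle between yellow_carabiner_a's own z axis and vertical below 0.15 rad and angle between the x axis of yellow_carabiner_a and the y axis of blue_tray, either way round below 0.3 rad and linear speed of yellow_carabiner_a below 0.02 m/s and angular speed of yellow_carabiner_a below 0.3 rad/s)))); the robot touches nothing.
It fails at once if silver carabiner moved by more than 20 mm (distance of silver_carabiner from where it was at the start of the episode above 0.02 m).
It fails at once if magnifier moved by more than 20 mm (distance of magnifier from where it was at the start of the episode above 0.02 m).
It fails at once if a kit piece dropped or thrown into a tray (faster than 0.6 m/s, as after a fall of about 18 mm, just above the tray's floor) ((linear speed of yellow_carabiner_a above 0.6 m/s and height (world z) of yellow_carabiner_a below 0.03 m and (horizontal distance between yellow_carabiner_a and red_tray below 0.15 m or horizontal distance between yellow_carabiner_a and blue_tray below 0.15 m)) or (linear speed of yellow_carabiner_b above 0.6 m/s and height (world z) of yellow_carabiner_b below 0.03 m and (horizontal distance between yellow_carabiner_b and red_tray below 0.15 m or horizontal distance between yellow_carabiner_b and blue_tray below 0.15 m)) or (linear speed of rack_descender above 0.6 m/s and height (world z) of rack_descender below 0.03 m and (horizontal distance between rack_descender and red_tray below 0.15 m or horizontal distance between rack_descender and blue_tray below 0.15 m)) or (linear speed of pulley above 0.6 m/s and height (world z) of pulley below 0.03 m and (horizontal distance between pulley and red_tray below 0.15 m or horizontal distance between pulley and blue_tray below 0.15 m))).
It also fails if it takes over 93 s, if anything falls off the work surface, if the arm or the gripper's body presses on something with over 40 N, if the wrist force passes 120 N, or if a joint passes its speed limit or range.

## Working session

There is one attempt and no reset: what is moved stays moved. The work goes in short steps, Python scripts to look and compute and a tool call to move; the robot and the scene stay as the last step left them, time stands still between calls to the robot, and variables do not carry over. Pictures are saved under pics/ and viewed, at most 14 in all, crops included, and the job is handed in when it is done.

Besides the shell and the picture viewer there is one more tool, called after "Emit:" as a command line: name --argument value ..., lists and objects as JSON in quotes. apply_moves: Moves the arm, as the interface text tells. Shifts and turns lie within -1 to 1; 1 stands for 0.03 m of shift or 0.08 rad of turn. Its arguments: {"type":"object","properties":{"plan":{"type":"array"},"gripper":{"type":"number"},"squeeze":{"type":"number"}},"required":["plan"]}

```bash
mkdir -p pics; ls; python3 - <<'E'
from rig import manip
import cv2,numpy as np
for n in("top","scene"):
    c=manip.camera(n); cv2.imwrite(f"pics/{n}0.png",c["image"])
    np.savez(f"{n}.npz",**{k:np.array(c[k]) for k in("mtx","rvec","tvec")})
    R=cv2.Rodrigues(np.array(c["rvec"],float))[0]; print(n,(-R.T@np.array(c["tvec"]).ravel()).round(3),R.round(2).tolist(),np.array(c["mtx"]).tolist())
print(manip.get_obs())
E
```

```text
pics
top [ 0.33  -0.007  1.145] [[0.0, -1.0, -0.01], [-0.99, -0.0, -0.12], [0.12, 0.01, -0.99]] [[447.53565805974773, 0.0, 312.44766304742006], [0.0, 447.53565805974773, 206.8012406959415], [0.0, 0.0, 1.0]]
scene [ 1.059 -0.315  1.015] [[0.47, 0.88, 0.01], [0.72, -0.38, -0.58], [-0.51, 0.28, -0.82]] [[447.6513336647264, 0.0, 318.01763659452644], [0.0, 447.6513336647264, 197.86009718870088], [0.0, 0.0, 1.0]]
{'clock': 0.1, 'joint_pos': array([-1.17899961e+00,  2.38719919e-01, -1.41663131e-02,  1.31920622e+00,
        4.38791257e-05,  1.57077050e+00]), 'joint_velocities': array([ 0.00074557, -0.00035272,  0.00084629, -0.00222769,  0.00057951,
       -0.00091983]), 'joint_torque': array([ 1.73323733e-04, -5.39718211e+01,  3.47001243e+01,  1.34505981e-02,
       -6.53505913e-05, -5.75976003e-06]), 'tcp_pos': array([ 0.20034662, -0.48488306,  0.24474378]), 'ee_rot': array([-3.08024074e+00, -6.11294672e-01,  3.28526361e-04]), 'contact_force': array([-0.07458382, -0.47279266,  0.00270981]), 'torque': array([-0.05142994, -0.00027134,  0.00784097]), 'gripper_force': 0.0, 'finger_gap': 0.0854664848002727}
```

View pics/top0.png

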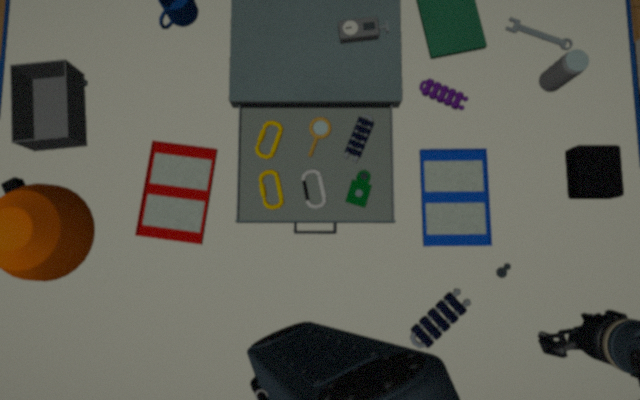

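View pics/scene0.png

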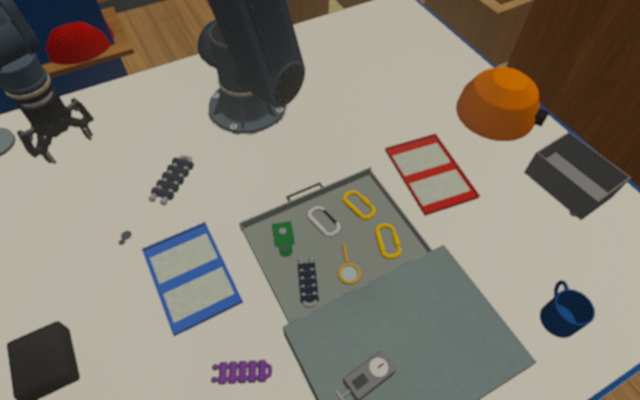

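The top view shows the red tray at left (177,192) and the blue tray at right (456,197). In the drawer: yellow carabiners at (269,139) and (271,189), silver at (313,188), magnifier at (317,135), rack at (359,138), pulley at (359,188). The dark rack at (440,318) is outside the drawer and larger, so it is a decoy, as is the purple one. Next I'll enlarge crops.

```bash
python3 - <<'E'
import cv2
im=cv2.imread("pics/top0.png")
def crop(n,x0,y0,x1,y1,s):
    c=cv2.resize(im[y0:y1,x0:x1],None,fx=s,fy=s,interpolation=cv2.INTER_CUBIC)
    for x in range(x0,x1,10):
        cv2.line(c,((x-x0)*s,0),((x-x0)*s,6),(0,0,255),1)
        cv2.putText(c,str(x),((x-x0)*s,16),0,.35,(0,0,255),1)
    for y in range(y0,y1,10):
        cv2.line(c,(0,(y-y0)*s),(6,(y-y0)*s),(0,0,255),1)
        cv2.putText(c,str(y),(8,(y-y0)*s+4),0,.35,(0,0,255),1)
    cv2.imwrite(n,c)
crop("pics/dr.png",240,105,396,215,5)
a=im.copy()
import numpy as np
l=im[130:255,130:225];r=im[130:255,410:505]
c=cv2.resize(np.hstack([l,r]),None,fx=4,fy=4,interpolation=cv2.INTER_CUBIC)
cv2.imwrite("pics/tr.png",c)
E
```

```text
(no output)
```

View pics/dr.png

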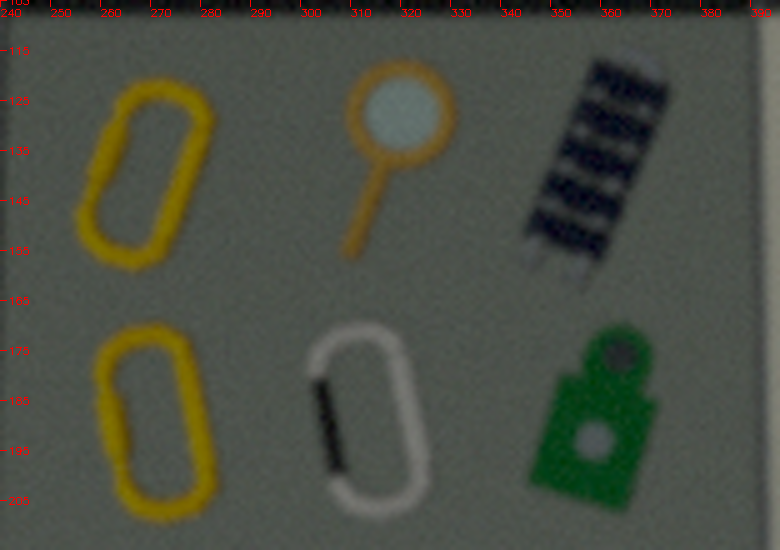

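View pics/tr.png

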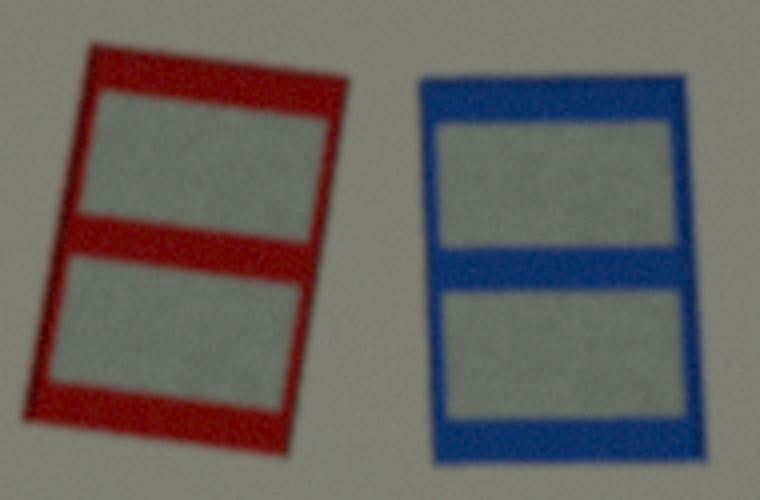

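The drawer crop shows all six places clearly. Pad corners can be read from the tray crop. Now I'll unproject them and check against the given sizes.

```bash
cat > h.py <<'E'
import cv2,numpy as np
def unproj(p,z,n="top"):
    c=np.load(n+".npz");R=cv2.Rodrigues(c["rvec"])[0];C=-R.T@c["tvec"].ravel()
    q=cv2.undistortPoints(np.array(p,float).reshape(-1,1,2),c["mtx"],None)[:,0]
    d=np.c_[q,np.ones(len(q))]@R
    return (C+d*((z-C[2])/d[:,2])[:,None])[:,:2]
def rect(P):
    (c,s,a)=cv2.minAreaRect((P*1000).astype(np.float32))
    if s[0]<s[1]: s=(s[1],s[0]);a+=90
    a=(a+90)%180-90
    return np.round(c,1),np.round(s,1),round(float(np.deg2rad(a)),3)
def seg(im,kind,box):
    x0,y0,x1,y1=box
    b,g,r=[im[:,:,i].astype(int) for i in range(3)]
    m={"yel":(r-b>45)&(g-b>25),"grn":(g-r>30)&(g-b>25),"rack":(r+g+b<150)}[kind]
    k=np.zeros(m.shape,np.uint8);k[y0:y1,x0:x1]=m[y0:y1,x0:x1]
    n,l,s,_=cv2.connectedComponentsWithStats(k)
    k=np.isin(l,[i for i in range(1,n) if s[i,4]>15])
    ys,xs=np.nonzero(k);return np.c_[xs,ys].astype(float)
E
python3 - <<'E'
from h import *
im=cv2.imread("pics/top0.png")
for k,box,z in(("yel",(245,112,290,160),.016),("yel",(250,162,290,215),.016),("grn",(340,165,378,215),.022),("rack",(340,112,378,165),.018)):
    p=seg(im,k,box);print(k,len(p),*rect(unproj(p,z)))
P={"redfar":[(98,90),(330,118),(305,242),(78,214)],"rednear":[(70,255),(300,283),(280,410),(48,380)],
"blufar":[(437,122),(670,122),(675,246),(440,247)],"blunear":[(443,290),(682,290),(685,417),(445,418)]}
for k,v in P.items():
    v=np.array(v,float); o=np.array([130,130]) if k[0]=="r" else np.array([410-95,130])
    w=unproj(o+v/4-.4,.004);print(k,w.mean(0).round(4),*rect(w))
print("drawer floor corners est",unproj([(240,222),(392,222)],.03).round(3))
E
```

```text
yel 437 [640.5 121.3] [103.4  55.3] -0.342
yel 435 [509.2 114. ] [103.1  55.5] 0.205
grn 472 [ 513.1 -114.2] [89.3 49.7] -0.302
rack 560 [ 646.5 -114.2] [101.3  43.2] -0.39
redfar [0.5587 0.3505] [558.6 349.7] [153.8  82.8] 1.448
rednear [0.4502 0.3647] [450.4 364.7] [151.1  82.6] 1.444
blufar [ 0.5463 -0.3572] [ 546.1 -357.1] [150.6  81.9] 1.57
blunear [ 0.4366 -0.3585] [ 436.4 -358.7] [153.5  82. ] -1.571
drawer floor corners est [[ 0.424  0.187]
 [ 0.424 -0.192]]
```

All sizes match the given ones (103×55, 89×50, 101 of bars ×43, pads about 151×82, spacing 110 mm). First target is the pulley: TCP (0.505, -0.112), tool y at 1.27 rad (now -1.18).

Emit:
apply_moves --plan '[{"xyz": [0.318, 0.389, -0.15], "turn": 0.956}, {"xyz": [0.318, 0.389, -0.15], "turn": 0.956}, {"xyz": [0.318, 0.389, -0.15], "turn": 0.956}, {"xyz": [0.318, 0.389, -0.15], "turn": 0.956}, {"xyz": [0.318, 0.389, -0.15], "turn": 0.956}, {"xyz": [0.318, 0.389, -0.15], "turn": 0.956}, {"xyz": [0.318, 0.389, -0.15], "turn": 0.956}, {"xyz": [0.318, 0.389, -0.15], "turn": 0.956}]' --gripper -0.65 --squeeze 50

```text
clock: 0.9
tcp_pos: [0.277, -0.3911, 0.2088]
ee_rot: [-2.751, -1.515, 0.0]
contact_force: [-0.3, 0.5, -0.3]
finger_gap: 0.0707
gripper_force: 0.0
```

```bash
cat >> h.py <<'E'
def st():
    from rig import manip
    o=manip.get_obs();R=cv2.Rodrigues(np.array(o["ee_rot"],float))[0]
    print("t",round(o["clock"],2),"tcp",o["tcp_pos"].round(4),"psi",round(float(np.arctan2(R[1,1],R[0,1])),3),"tilt",R[:2,2].round(3),"j",o["joint_pos"].round(2),"F",o["contact_force"].round(1),"gap",round(o["finger_gap"],4),"gf",round(o["gripper_force"],1))
    return o
E
python3 -c "from h import *;st()"
```

```text
t 0.9 tcp [ 0.277  -0.3911  0.2088] psi -0.564 tilt [-0.     0.001] j [-0.95  0.18 -0.19  1.21 -0.    1.18] F [-0.3  0.5 -0.3] gap 0.0707 gf 0.0
```

Emit:
apply_moves --plan '[{"xyz": [0.318, 0.389, -0.15], "turn": 0.956}, {"xyz": [0.318, 0.389, -0.15], "turn": 0.956}, {"xyz": [0.318, 0.389, -0.15], "turn": 0.956}, {"xyz": [0.318, 0.389, -0.15], "turn": 0.956}, {"xyz": [0.318, 0.389, -0.15], "turn": 0.956}, {"xyz": [0.318, 0.389, -0.15], "turn": 0.956}, {"xyz": [0.318, 0.389, -0.15], "turn": 0.956}, {"xyz": [0.318, 0.389, -0.15], "turn": 0.956}]'

```text
clock: 1.7
tcp_pos: [0.3533, -0.2978, 0.1729]
ee_rot: [-2.167, -2.273, 0.0]
contact_force: [-0.2, -0.2, -0.4]
finger_gap: 0.0707
gripper_force: 0.0
```

Emit:
apply_moves --plan '[{"xyz": [0.318, 0.389, -0.15], "turn": 0.956}, {"xyz": [0.318, 0.389, -0.15], "turn": 0.956}, {"xyz": [0.318, 0.389, -0.15], "turn": 0.956}, {"xyz": [0.318, 0.389, -0.15], "turn": 0.956}, {"xyz": [0.318, 0.389, -0.15], "turn": 0.956}, {"xyz": [0.318, 0.389, -0.15], "turn": 0.956}, {"xyz": [0.318, 0.389, -0.15], "turn": 0.956}, {"xyz": [0.318, 0.389, -0.15], "turn": 0.956}]'

```text
clock: 2.5
tcp_pos: [0.4296, -0.2045, 0.1368]
ee_rot: [-1.382, -2.821, 0.0]
contact_force: [-1.3, -0.0, -0.9]
finger_gap: 0.0704
gripper_force: 0.0
```

Emit:
apply_moves --plan '[{"xyz": [0.318, 0.389, -0.15], "turn": 0.956}, {"xyz": [0.318, 0.389, -0.15], "turn": 0.956}, {"xyz": [0.318, 0.389, -0.15], "turn": 0.956}, {"xyz": [0.318, 0.389, -0.15], "turn": 0.956}, {"xyz": [0.318, 0.389, -0.15], "turn": 0.956}, {"xyz": [0.318, 0.389, -0.15], "turn": 0.956}, {"xyz": [0.318, 0.389, -0.15], "turn": 0.956}, {"xyz": [0, 0, 0], "turn": 0}]'

```text
clock: 3.3
tcp_pos: [0.4966, -0.1223, 0.105]
ee_rot: [-0.587, -3.085, -0.0]
contact_force: [0.2, -0.1, -0.5]
finger_gap: 0.0703
gripper_force: 0.0
```

```bash
python3 - <<'E'
from h import *
st()
from rig import manip
im=manip.camera("scene")["image"];cv2.imwrite("pics/s1.png",cv2.resize(im[100:320,200:480],None,fx=2.8,fy=2.7))
E
```

```text
t 3.3 tcp [ 0.4966 -0.1223  0.105 ] psi 1.195 tilt [-0.001  0.   ] j [-0.24  0.3  -0.3   0.97  0.    0.13] F [ 0.2 -0.1 -0.5] gap 0.0703 gf 0.0
```

View pics/s1.png

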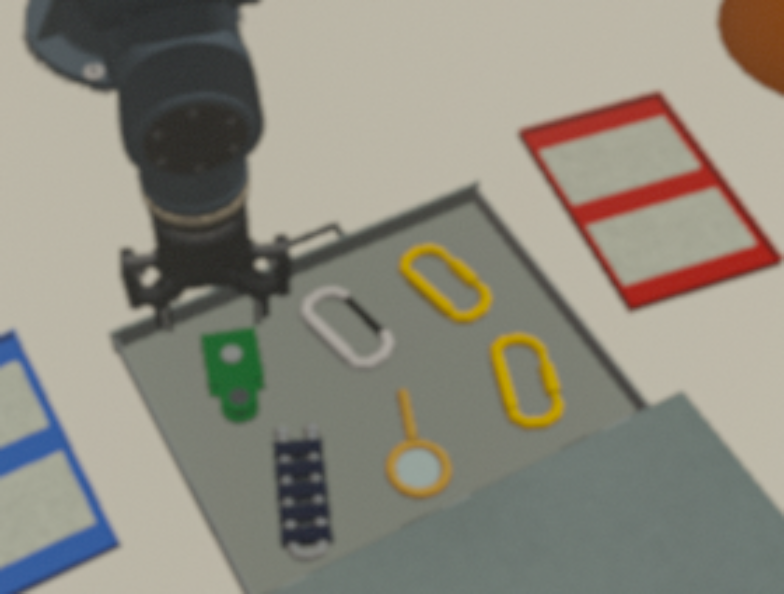

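Emit:
apply_moves --plan '[{"xyz": [0.28, 0.34, 0], "turn": 0.92}, {"xyz": [0, 0, -0.6], "turn": 0}, {"xyz": [0, 0, -0.6], "turn": 0}, {"xyz": [0, 0, -0.6], "turn": 0}, {"xyz": [0, 0, -0.6], "turn": 0}, {"xyz": [0, 0, -0.1], "turn": 0}, {"xyz": [0, 0, -0.1], "turn": 0}, {"xyz": [0, 0, -0.1], "turn": 0}]'

```text
clock: 4.15
tcp_pos: [0.505, -0.1136, 0.0254]
ee_rot: [0.479, 3.104, -0.0]
contact_force: [-0.4, -0.0, 0.4]
finger_gap: 0.0704
gripper_force: 0.0
```

```bash
python3 -c "from h import *;st()"
```

```text
t 4.15 tcp [ 0.505  -0.1136  0.0254] psi 1.265 tilt [ 0.001 -0.   ] j [-0.22  0.4  -0.4   0.77 -0.    0.09] F [-0.4 -0.   0.4] gap 0.0704 gf 0.0
```

Emit:
apply_moves --plan '[{"xyz": [0, 0, 0], "turn": 0}, {"xyz": [0, 0, 0], "turn": 0}, {"xyz": [0, 0, 0], "turn": 0}, {"xyz": [0, 0, 0], "turn": 0}, {"xyz": [0, 0, 0], "turn": 0}]' --gripper 1

```text
clock: 4.65
tcp_pos: [0.505, -0.1133, 0.0256]
ee_rot: [0.478, 3.104, -0.0]
contact_force: [-1.5, 0.7, 6.3]
finger_gap: 0.051
gripper_force: 53.1
```

```bash
python3 -c "from h import *;st()"
```

```text
t 4.65 tcp [ 0.505  -0.1133  0.0256] psi 1.265 tilt [ 0.001 -0.   ] j [-0.22  0.4  -0.4   0.77 -0.    0.08] F [-1.5  0.7  6.3] gap 0.051 gf 53.1
```

Emit:
apply_moves --plan '[{"xyz": [0, 0, 0.3], "turn": 0}, {"xyz": [0, 0, 0.5], "turn": 0}, {"xyz": [0, 0, 0.7], "turn": 0}, {"xyz": [0, 0, 0.7], "turn": 0}, {"xyz": [0, 0, 0.6], "turn": 0}, {"xyz": [0, 0, 0], "turn": 0}]'

```text
clock: 5.25
tcp_pos: [0.506, -0.1135, 0.1113]
ee_rot: [0.477, 3.101, -0.001]
contact_force: [0.0, -0.4, -2.3]
finger_gap: 0.0505
gripper_force: 52.7
```

Emit:
apply_moves --plan '[{"xyz": [0.09, -0.49, 0], "turn": -0.98}, {"xyz": [0.09, -0.49, 0], "turn": -0.98}, {"xyz": [0.09, -0.49, 0], "turn": -0.98}, {"xyz": [0.09, -0.49, 0], "turn": -0.98}, {"xyz": [0.09, -0.49, 0], "turn": -0.98}, {"xyz": [0.09, -0.49, 0], "turn": -0.98}, {"xyz": [0.09, -0.49, 0], "turn": -0.98}, {"xyz": [0.09, -0.49, 0], "turn": -0.98}]'

```text
clock: 6.05
tcp_pos: [0.5258, -0.2312, 0.1078]
ee_rot: [-1.416, -2.803, 0.0]
contact_force: [-0.9, -0.4, -0.9]
finger_gap: 0.0507
gripper_force: 52.6
```

Emit:
apply_moves --plan '[{"xyz": [0.09, -0.49, 0], "turn": -0.98}, {"xyz": [0.09, -0.49, 0], "turn": -0.98}, {"xyz": [0.09, -0.49, 0], "turn": -0.98}, {"xyz": [0.09, -0.49, 0], "turn": -0.98}, {"xyz": [0.09, -0.49, 0], "turn": -0.98}, {"xyz": [0.09, -0.49, 0], "turn": -0.98}, {"xyz": [0.09, -0.49, 0], "turn": -0.98}, {"xyz": [0, 0, 0], "turn": -0.98}]'

```text
clock: 6.85
tcp_pos: [0.545, -0.3352, 0.1074]
ee_rot: [-2.214, -2.228, 0.001]
contact_force: [0.6, 0.0, -2.0]
finger_gap: 0.051
gripper_force: 52.6
```

```bash
python3 -c "from h import *;st()"
```

```text
t 6.85 tcp [ 0.545  -0.3352  0.1074] psi 0.007 tilt [-0.001  0.   ] j [-0.55  0.5   0.03  1.1  -0.    1.01] F [ 0.6  0.  -2. ] gap 0.051 gf 52.6
```

Emit:
apply_moves --plan '[{"xyz": [0.03, -0.46, 0], "turn": -0.08}, {"xyz": [0, 0, -0.7], "turn": 0}, {"xyz": [0, 0, -0.7], "turn": 0}, {"xyz": [0, 0, -0.7], "turn": 0}, {"xyz": [0, 0, -0.4], "turn": 0}, {"xyz": [0, 0, -0.13], "turn": 0}, {"xyz": [0, 0, -0.1], "turn": 0}, {"xyz": [0, 0, 0], "turn": 0}]'

```text
clock: 7.65
tcp_pos: [0.5463, -0.3478, 0.0273]
ee_rot: [2.215, 2.227, 0.0]
contact_force: [-0.0, 0.2, -1.4]
finger_gap: 0.0507
gripper_force: 52.6
```

```bash
python3 -c "from h import *;st()"
```

```text
t 7.65 tcp [ 0.5463 -0.3478  0.0273] psi 0.005 tilt [ 0. -0.] j [-0.57  0.58 -0.06  0.93 -0.    1.  ] F [-0.   0.2 -1.4] gap 0.0507 gf 52.6
```

Emit:
apply_moves --plan '[{"xyz": [0, -0.04, -0.05], "turn": 0}, {"xyz": [0, 0, -0.04], "turn": 0}, {"xyz": [0, 0, -0.04], "turn": 0}, {"xyz": [0, 0, 0], "turn": 0}, {"xyz": [0, 0, 0], "turn": 0}]'

```text
clock: 8.15
tcp_pos: [0.5463, -0.3489, 0.0236]
ee_rot: [2.216, 2.226, 0.0]
contact_force: [-1.1, 0.0, 3.7]
finger_gap: 0.0509
gripper_force: 53.4
```

Emit:
apply_moves --plan '[{"xyz": [0, 0, 0], "turn": 0}, {"xyz": [0, 0, 0], "turn": 0}, {"xyz": [0, 0, 0], "turn": 0}, {"xyz": [0, 0, 0], "turn": 0}]' --gripper -0.65

```text
clock: 8.55
tcp_pos: [0.546, -0.3487, 0.0228]
ee_rot: [-2.216, -2.226, 0.0]
contact_force: [-0.3, -0.2, -0.1]
finger_gap: 0.0705
gripper_force: 0.0
```

Emit:
apply_moves --plan '[{"xyz": [0, 0, 0.4], "turn": 0}, {"xyz": [0, 0, 0.8], "turn": 0}, {"xyz": [0, 0, 0.8], "turn": 0}, {"xyz": [0, 0, 0.8], "turn": 0}, {"xyz": [0, 0, 0], "turn": 0}]'

```text
clock: 9.05
tcp_pos: [0.5478, -0.3498, 0.1115]
ee_rot: [2.212, 2.222, 0.002]
contact_force: [0.9, 0.3, -0.0]
finger_gap: 0.0705
gripper_force: 0.0
```

```bash
python3 -c "from h import *;st()"
```

```text
t 9.05 tcp [ 0.5478 -0.3498  0.1115] psi 0.005 tilt [ 0.005 -0.003] j [-0.57  0.51  0.06  1.11 -0.    1.  ] F [ 0.9  0.3 -0. ] gap 0.0705 gf 0.0
```

Pulley set down cleanly. Next is the near yellow carabiner (0.509, 0.114), ψ=1.776.

Emit:
apply_moves --plan '[{"xyz": [-0.054, 0.671, 0], "turn": 0.963}, {"xyz": [-0.054, 0.671, 0], "turn": 0.963}, {"xyz": [-0.054, 0.671, 0], "turn": 0.963}, {"xyz": [-0.054, 0.671, 0], "turn": 0.963}, {"xyz": [-0.054, 0.671, 0], "turn": 0.963}, {"xyz": [-0.054, 0.671, 0], "turn": 0.963}, {"xyz": [-0.054, 0.671, 0], "turn": 0.963}, {"xyz": [-0.054, 0.671, 0], "turn": 0.963}]' --gripper -0.75

```text
clock: 9.85
tcp_pos: [0.5327, -0.1868, 0.107]
ee_rot: [-1.432, -2.796, 0.0]
contact_force: [-0.9, 0.1, 0.1]
finger_gap: 0.0748
gripper_force: 0.0
```

Emit:
apply_moves --plan '[{"xyz": [-0.054, 0.671, 0], "turn": 0.963}, {"xyz": [-0.054, 0.671, 0], "turn": 0.963}, {"xyz": [-0.054, 0.671, 0], "turn": 0.963}, {"xyz": [-0.054, 0.671, 0], "turn": 0.963}, {"xyz": [-0.054, 0.671, 0], "turn": 0.963}, {"xyz": [-0.054, 0.671, 0], "turn": 0.963}, {"xyz": [-0.054, 0.671, 0], "turn": 0.963}, {"xyz": [-0.054, 0.671, 0], "turn": 0.963}]'

```text
clock: 10.65
tcp_pos: [0.5198, -0.0258, 0.107]
ee_rot: [-0.517, -3.099, 0.0]
contact_force: [0.5, -0.4, 0.3]
finger_gap: 0.0747
gripper_force: 0.0
```

Emit:
apply_moves --plan '[{"xyz": [-0.054, 0.671, 0], "turn": 0.963}, {"xyz": [-0.054, 0.671, 0], "turn": 0.963}, {"xyz": [-0.054, 0.671, 0], "turn": 0.963}, {"xyz": [-0.054, 0.671, 0], "turn": 0.963}, {"xyz": [-0.054, 0.671, 0], "turn": 0.963}, {"xyz": [-0.054, 0.671, 0], "turn": 0.963}, {"xyz": [-0.054, 0.671, 0], "turn": 0.963}, {"xyz": [0, 0, 0], "turn": 0}]'

```text
clock: 11.45
tcp_pos: [0.5085, 0.116, 0.107]
ee_rot: [0.329, -3.124, -0.001]
contact_force: [-0.8, 0.2, -0.8]
finger_gap: 0.0747
gripper_force: 0.0
```

```bash
python3 -c "from h import *;st()"
```

```text
t 11.45 tcp [0.5085 0.116  0.107 ] psi 1.781 tilt [-0.  0.] j [ 0.22  0.32 -0.27  0.98  0.    0.01] F [-0.8  0.2 -0.8] gap 0.0747 gf 0.0
```

Emit:
apply_moves --plan '[{"xyz": [0.02, -0.05, 0], "turn": 0}, {"xyz": [0, 0, -0.6], "turn": 0}, {"xyz": [0, 0, -0.6], "turn": 0}, {"xyz": [0, 0, -0.6], "turn": 0}, {"xyz": [0, 0, -0.6], "turn": 0}, {"xyz": [0, 0, -0.2], "turn": 0}, {"xyz": [0, 0, -0.1], "turn": 0}, {"xyz": [0, 0, -0.1], "turn": 0}]'

```text
clock: 12.25
tcp_pos: [0.5098, 0.1124, 0.0234]
ee_rot: [-0.321, 3.124, -0.0]
contact_force: [0.2, -0.5, 0.4]
finger_gap: 0.0748
gripper_force: 0.0
```

Emit:
apply_moves --plan '[{"xyz": [0, 0, 0], "turn": 0}, {"xyz": [0, 0, 0], "turn": 0}, {"xyz": [0, 0, 0], "turn": 0}, {"xyz": [0, 0, 0], "turn": 0}, {"xyz": [0, 0, 0], "turn": 0}, {"xyz": [0, 0, 0], "turn": 0}]' --gripper 1

```text
clock: 12.85
tcp_pos: [0.5097, 0.1127, 0.0238]
ee_rot: [-0.322, 3.124, -0.001]
contact_force: [-2.1, -1.5, 5.3]
finger_gap: 0.0534
gripper_force: 53.3
```

```bash
python3 -c "from h import *;st()"
```

```text
t 12.85 tcp [0.5097 0.1127 0.0238] psi 1.776 tilt [ 0.001 -0.   ] j [ 0.22  0.41 -0.39  0.77 -0.    0.01] F [-2.1 -1.5  5.3] gap 0.0534 gf 53.3
```

Emit:
apply_moves --plan '[{"xyz": [0, 0, 0.2], "turn": 0}, {"xyz": [0, 0, 0.4], "turn": 0}, {"xyz": [0, 0, 0.7], "turn": 0}, {"xyz": [0, 0, 0.7], "turn": 0}, {"xyz": [0, 0, 0.5], "turn": 0}, {"xyz": [0, 0, 0.3], "turn": 0}, {"xyz": [0, 0, 0], "turn": 0}]'

```text
clock: 13.55
tcp_pos: [0.5102, 0.113, 0.1086]
ee_rot: [-0.323, 3.122, 0.0]
contact_force: [-0.3, -0.6, -0.5]
finger_gap: 0.0535
gripper_force: 52.7
```

```bash
python3 - <<'E'
from h import *
st()
from rig import manip
im=manip.camera("scene")["image"];cv2.imwrite("pics/s2.png",cv2.resize(im[90:350,130:480],None,fx=2.2,fy=2.2))
E
```

```text
t 13.55 tcp [0.5102 0.113  0.1086] psi 1.777 tilt [0.003 0.001] j [ 0.22  0.32 -0.27  0.98 -0.    0.01] F [-0.3 -0.6 -0.5] gap 0.0535 gf 52.7
```

View pics/s2.png

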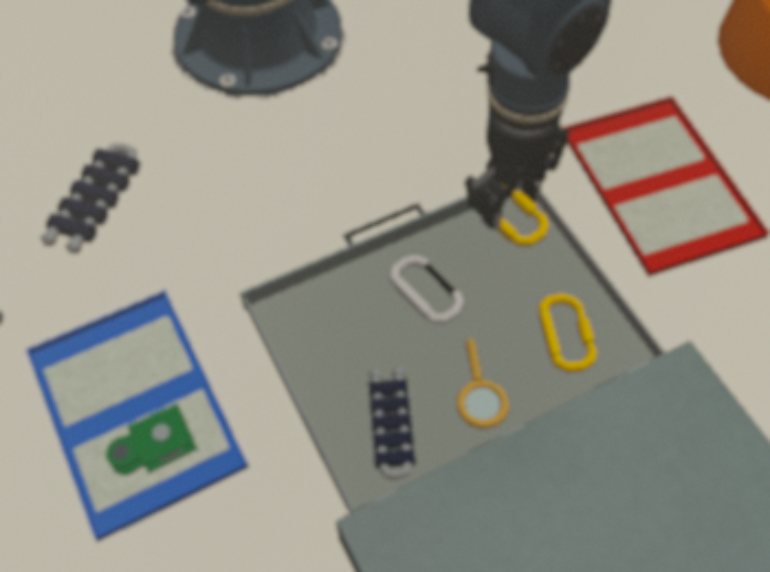

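The scene view shows the pulley lying flat on the blue far pad at (155,445) and the carabiner held at (520,215). The carabiners are interchangeable and the red tray is nearer, so this one goes on the red near pad (0.450, 0.365), ψ=3.01.

Emit:
apply_moves --plan '[{"xyz": [-0.124, 0.525, 0], "turn": 0.965}, {"xyz": [-0.124, 0.525, 0], "turn": 0.965}, {"xyz": [-0.124, 0.525, 0], "turn": 0.965}, {"xyz": [-0.124, 0.525, 0], "turn": 0.965}, {"xyz": [-0.124, 0.525, 0], "turn": 0.965}, {"xyz": [-0.124, 0.525, 0], "turn": 0.965}, {"xyz": [-0.124, 0.525, 0], "turn": 0.965}, {"xyz": [-0.124, 0.525, 0], "turn": 0.965}]'

```text
clock: 14.4
tcp_pos: [0.4788, 0.2391, 0.1059]
ee_rot: [1.261, -2.876, 0.0]
contact_force: [0.9, -1.0, -1.2]
finger_gap: 0.0536
gripper_force: 52.7
```

Emit:
apply_moves --plan '[{"xyz": [-0.124, 0.525, 0], "turn": 0.965}, {"xyz": [-0.124, 0.525, 0], "turn": 0.965}, {"xyz": [-0.124, 0.525, 0], "turn": 0.965}, {"xyz": [-0.124, 0.525, 0], "turn": 0.965}, {"xyz": [-0.124, 0.525, 0], "turn": 0.965}, {"xyz": [-0.124, 0.525, 0], "turn": 0.965}, {"xyz": [-0.124, 0.525, 0], "turn": 0.965}, {"xyz": [-0.124, 0.525, 0], "turn": 0.965}]'

```text
clock: 15.2
tcp_pos: [0.4491, 0.365, 0.1058]
ee_rot: [2.075, -2.356, -0.0]
contact_force: [0.1, 0.7, 0.1]
finger_gap: 0.0537
gripper_force: 52.7
```

Emit:
apply_moves --plan '[{"xyz": [0, 0, 0], "turn": 0}, {"xyz": [0, 0, 0], "turn": 0}]'

```text
clock: 15.4
tcp_pos: [0.4493, 0.3644, 0.1061]
ee_rot: [2.07, -2.361, 0.0]
contact_force: [0.1, 0.2, -0.7]
finger_gap: 0.0538
gripper_force: 52.7
```

```bash
python3 -c "from h import *;st()"
```

```text
t 15.4 tcp [0.4493 0.3644 0.1061] psi 3.011 tilt [-0.001 -0.001] j [ 0.68  0.41 -0.13  1.03 -0.   -0.76] F [ 0.1  0.2 -0.7] gap 0.0538 gf 52.7
```

Emit:
apply_moves --plan '[{"xyz": [0.03, 0, -0.5], "turn": 0}, {"xyz": [0, 0, -0.7], "turn": 0}, {"xyz": [0, 0, -0.7], "turn": 0}, {"xyz": [0, 0, -0.5], "turn": 0}, {"xyz": [0, 0, -0.2], "turn": 0}, {"xyz": [0, 0, -0.1], "turn": 0}, {"xyz": [0, 0, 0], "turn": 0}]'

```text
clock: 16.1
tcp_pos: [0.4509, 0.3645, 0.0261]
ee_rot: [-2.072, 2.362, -0.0]
contact_force: [-0.1, 0.5, -0.6]
finger_gap: 0.053
gripper_force: 52.7
```

Emit:
apply_moves --plan '[{"xyz": [0, 0, -0.04], "turn": 0}, {"xyz": [0, 0, -0.04], "turn": 0}, {"xyz": [0, 0, 0], "turn": 0}, {"xyz": [0, 0, 0], "turn": 0}]'

```text
clock: 16.5
tcp_pos: [0.4508, 0.3649, 0.0238]
ee_rot: [-2.072, 2.36, -0.0]
contact_force: [0.1, -0.5, -1.0]
finger_gap: 0.0533
gripper_force: 52.7
```

```bash
python3 -c "from h import *;st()"
```

```text
t 16.5 tcp [0.4508 0.3649 0.0238] psi 3.012 tilt [0. 0.] j [ 0.68  0.49 -0.24  0.84 -0.   -0.76] F [ 0.1 -0.5 -1. ] gap 0.0533 gf 52.7
```

Still about 2 mm above the pad; I'll lower it, release and retreat.

Emit:
apply_moves --plan '[{"xyz": [0, 0, -0.04], "turn": 0}, {"xyz": [0, 0, -0.03], "turn": 0}, {"xyz": [0, 0, 0], "turn": 0}, {"xyz": [0, 0, 0], "turn": 0}]'

```text
clock: 16.9
tcp_pos: [0.4508, 0.3649, 0.0219]
ee_rot: [-2.072, 2.36, -0.0]
contact_force: [-1.7, -1.2, 6.9]
finger_gap: 0.0535
gripper_force: 53.3
```

Emit:
apply_moves --plan '[{"xyz": [0, 0, 0], "turn": 0}, {"xyz": [0, 0, 0], "turn": 0}, {"xyz": [0, 0, 0], "turn": 0}, {"xyz": [0, 0, 0], "turn": 0}]' --gripper -0.75

```text
clock: 17.3
tcp_pos: [0.4507, 0.3648, 0.0214]
ee_rot: [2.073, -2.361, 0.0]
contact_force: [-0.3, -0.0, -0.1]
finger_gap: 0.0746
gripper_force: 0.0
```

Emit:
apply_moves --plan '[{"xyz": [0, 0, 0.3], "turn": 0}, {"xyz": [0, 0, 0.8], "turn": 0}, {"xyz": [0, 0, 0.8], "turn": 0}, {"xyz": [0, 0, 0.8], "turn": 0}, {"xyz": [0, 0, 0.2], "turn": 0}]'

```text
clock: 17.8
tcp_pos: [0.4519, 0.3657, 0.1117]
ee_rot: [-2.07, 2.358, -0.0]
contact_force: [0.7, 0.6, 0.1]
finger_gap: 0.0749
gripper_force: 0.0
```

```bash
python3 -c "from h import *;st()"
```

```text
t 17.8 tcp [0.4519 0.3657 0.1117] psi 3.012 tilt [0.004 0.003] j [ 0.68  0.4  -0.13  1.04 -0.   -0.76] F [0.7 0.6 0.1] gap 0.0749 gf 0.0
```

Next is the rack (0.6465, -0.114), ψ=1.18, with the opening cut to about 65 mm.

Emit:
apply_moves --plan '[{"xyz": [0.272, -0.665, 0], "turn": -0.954}, {"xyz": [0.272, -0.665, 0], "turn": -0.954}, {"xyz": [0.272, -0.665, 0], "turn": -0.954}, {"xyz": [0.272, -0.665, 0], "turn": -0.954}, {"xyz": [0.272, -0.665, 0], "turn": -0.954}, {"xyz": [0.272, -0.665, 0], "turn": -0.954}, {"xyz": [0.272, -0.665, 0], "turn": -0.954}, {"xyz": [0.272, -0.665, 0], "turn": -0.954}]' --gripper -0.53

```text
clock: 18.6
tcp_pos: [0.516, 0.2043, 0.1082]
ee_rot: [1.263, -2.876, 0.0]
contact_force: [-0.5, -0.1, 0.4]
finger_gap: 0.065
gripper_force: 0.0
```

Emit:
apply_moves --plan '[{"xyz": [0.272, -0.665, 0], "turn": -0.954}, {"xyz": [0.272, -0.665, 0], "turn": -0.954}, {"xyz": [0.272, -0.665, 0], "turn": -0.954}, {"xyz": [0.272, -0.665, 0], "turn": -0.954}, {"xyz": [0.272, -0.665, 0], "turn": -0.954}, {"xyz": [0.272, -0.665, 0], "turn": -0.954}, {"xyz": [0.272, -0.665, 0], "turn": -0.954}, {"xyz": [0.272, -0.665, 0], "turn": -0.954}]'

```text
clock: 19.4
tcp_pos: [0.5813, 0.0447, 0.1081]
ee_rot: [0.34, -3.123, 0.0]
contact_force: [-0.0, -0.7, 0.9]
finger_gap: 0.0651
gripper_force: 0.0
```

Emit:
apply_moves --plan '[{"xyz": [0.272, -0.665, 0], "turn": -0.954}, {"xyz": [0.272, -0.665, 0], "turn": -0.954}, {"xyz": [0.272, -0.665, 0], "turn": -0.954}, {"xyz": [0.272, -0.665, 0], "turn": -0.954}, {"xyz": [0.272, -0.665, 0], "turn": -0.954}, {"xyz": [0.272, -0.665, 0], "turn": -0.954}, {"xyz": [0.272, -0.665, 0], "turn": -0.954}, {"xyz": [0.272, -0.665, 0], "turn": -0.954}]'

```text
clock: 20.2
tcp_pos: [0.6466, -0.1148, 0.108]
ee_rot: [-0.615, -3.08, 0.0]
contact_force: [0.4, -0.3, -0.2]
finger_gap: 0.0651
gripper_force: 0.0
```

Emit:
apply_moves --plan '[{"xyz": [0, 0, 0], "turn": 0}, {"xyz": [0, 0, 0], "turn": 0}]'

```text
clock: 20.4
tcp_pos: [0.6461, -0.1142, 0.1078]
ee_rot: [-0.609, -3.081, -0.0]
contact_force: [-0.5, 0.4, -0.1]
finger_gap: 0.0652
gripper_force: 0.0
```

```bash
python3 -c "from h import *;st()"
```

```text
t 20.4 tcp [ 0.6461 -0.1142  0.1078] psi 1.18 tilt [-0.001  0.   ] j [-0.17  0.53  0.08  1.12  0.    0.22] F [-0.5  0.4 -0.1] gap 0.0652 gf 0.0
```

Emit:
apply_moves --plan '[{"xyz": [0, 0, -0.6], "turn": 0}, {"xyz": [0, 0, -0.6], "turn": 0}, {"xyz": [0, 0, -0.6], "turn": 0}, {"xyz": [0, 0, -0.5], "turn": 0}, {"xyz": [0, 0, -0.3], "turn": 0}, {"xyz": [0, 0, -0.1], "turn": 0}, {"xyz": [0, 0, -0.1], "turn": 0}, {"xyz": [0, 0, 0], "turn": 0}]'

```text
clock: 21.2
tcp_pos: [0.6467, -0.1138, 0.0248]
ee_rot: [0.609, 3.082, -0.0]
contact_force: [0.6, 0.5, 0.4]
finger_gap: 0.0653
gripper_force: 0.0
```

Emit:
apply_moves --plan '[{"xyz": [0, 0, 0], "turn": 0}, {"xyz": [0, 0, 0], "turn": 0}, {"xyz": [0, 0, 0], "turn": 0}, {"xyz": [0, 0, 0], "turn": 0}, {"xyz": [0, 0, 0], "turn": 0}, {"xyz": [0, 0, 0], "turn": 0}]' --gripper 1 --squeeze 60

```text
clock: 21.8
tcp_pos: [0.647, -0.1141, 0.0256]
ee_rot: [0.61, 3.08, 0.0]
contact_force: [-1.4, 0.6, 5.6]
finger_gap: 0.0424
gripper_force: 62.1
```

```bash
python3 -c "from h import *;st()"
```

```text
t 21.8 tcp [ 0.647  -0.1141  0.0256] psi 1.18 tilt [ 0.001 -0.   ] j [-0.17  0.59 -0.03  0.94 -0.    0.22] F [-1.4  0.6  5.6] gap 0.0424 gf 62.1
```

Emit:
apply_moves --plan '[{"xyz": [0, 0, 0.2], "turn": 0}, {"xyz": [0, 0, 0.4], "turn": 0}, {"xyz": [0, 0, 0.7], "turn": 0}, {"xyz": [0, 0, 0.7], "turn": 0}, {"xyz": [0, 0, 0.5], "turn": 0}, {"xyz": [0, 0, 0.25], "turn": 0}, {"xyz": [0, 0, 0], "turn": 0}]'

```text
clock: 22.5
tcp_pos: [0.6472, -0.1141, 0.1084]
ee_rot: [0.609, 3.08, -0.0]
contact_force: [-1.2, -0.3, -3.9]
finger_gap: 0.0419
gripper_force: 61.5
```

Emit:
apply_moves --plan '[{"xyz": [-0.163, 0.86, 0], "turn": -0.91}, {"xyz": [-0.163, 0.86, 0], "turn": -0.91}, {"xyz": [-0.163, 0.86, 0], "turn": -0.91}, {"xyz": [-0.163, 0.86, 0], "turn": -0.91}, {"xyz": [-0.163, 0.86, 0], "turn": -0.91}, {"xyz": [-0.163, 0.86, 0], "turn": -0.91}, {"xyz": [-0.163, 0.86, 0], "turn": -0.91}, {"xyz": [-0.163, 0.86, 0], "turn": -0.91}]'

```text
clock: 23.3
tcp_pos: [0.6065, 0.0933, 0.1059]
ee_rot: [-1.473, -2.773, 0.002]
contact_force: [0.1, 0.7, -4.2]
finger_gap: 0.0419
gripper_force: 61.5
```

Emit:
apply_moves --plan '[{"xyz": [-0.163, 0.86, 0], "turn": -0.91}, {"xyz": [-0.163, 0.86, 0], "turn": -0.91}, {"xyz": [-0.163, 0.86, 0], "turn": -0.91}, {"xyz": [-0.163, 0.86, 0], "turn": -0.91}, {"xyz": [-0.163, 0.86, 0], "turn": -0.91}, {"xyz": [-0.163, 0.86, 0], "turn": -0.91}, {"xyz": [-0.163, 0.86, 0], "turn": -0.91}, {"xyz": [-0.163, 0.86, 0], "turn": -0.91}]'

```text
clock: 24.1
tcp_pos: [0.5675, 0.2995, 0.1059]
ee_rot: [-2.207, -2.235, 0.003]
contact_force: [0.9, -0.2, -3.3]
finger_gap: 0.0425
gripper_force: 61.5
```

Emit:
apply_moves --plan '[{"xyz": [-0.163, 0.86, 0], "turn": -0.91}, {"xyz": [-0.163, 0.86, 0], "turn": -0.91}, {"xyz": [0, 0, 0], "turn": 0}, {"xyz": [0, 0, 0], "turn": 0}]'

```text
clock: 24.5
tcp_pos: [0.5578, 0.3505, 0.1058]
ee_rot: [-2.359, -2.075, 0.003]
contact_force: [-0.1, 0.3, -3.4]
finger_gap: 0.0424
gripper_force: 61.6
```

```bash
python3 -c "from h import *;st()"
```

```text
t 24.5 tcp [0.5578 0.3505 0.1058] psi -0.128 tilt [-0.002 -0.001] j [ 0.56  0.54  0.09  1.12 -0.    2.26] F [-0.1  0.3 -3.4] gap 0.0424 gf 61.6
```

Emit:
apply_moves --plan '[{"xyz": [0.03, 0, -0.5], "turn": 0}, {"xyz": [0, 0, -0.7], "turn": 0}, {"xyz": [0, 0, -0.7], "turn": 0}, {"xyz": [0, 0, -0.45], "turn": 0}, {"xyz": [0, 0, -0.2], "turn": 0}, {"xyz": [0, 0, -0.08], "turn": 0}, {"xyz": [0, 0, 0], "turn": 0}, {"xyz": [0, 0, 0], "turn": 0}]'

```text
clock: 25.3
tcp_pos: [0.5599, 0.3507, 0.029]
ee_rot: [2.361, 2.072, 0.002]
contact_force: [0.9, 0.2, -4.0]
finger_gap: 0.0422
gripper_force: 61.5
```

Emit:
apply_moves --plan '[{"xyz": [0, 0, -0.04], "turn": 0}, {"xyz": [0, 0, -0.03], "turn": 0}, {"xyz": [0, 0, 0], "turn": 0}, {"xyz": [0, 0, 0], "turn": 0}]'

```text
clock: 25.7
tcp_pos: [0.5594, 0.3504, 0.0261]
ee_rot: [-2.361, -2.072, -0.0]
contact_force: [-1.2, -0.4, -2.7]
finger_gap: 0.0423
gripper_force: 61.5
```

```bash
python3 -c "from h import *;st()"
```

```text
t 25.7 tcp [0.5594 0.3504 0.0261] psi -0.13 tilt [-0.  0.] j [ 0.56  0.6  -0.02  0.95  0.    2.26] F [-1.2 -0.4 -2.7] gap 0.0423 gf 61.5
```

Clearance is about 2.5 mm; I'll touch down, release and retreat.

Emit:
apply_moves --plan '[{"xyz": [0, 0, -0.04], "turn": 0}, {"xyz": [0, 0, -0.04], "turn": 0}, {"xyz": [0, 0, -0.02], "turn": 0}, {"xyz": [0, 0, 0], "turn": 0}, {"xyz": [0, 0, 0], "turn": 0}]'

```text
clock: 26.2
tcp_pos: [0.5595, 0.3504, 0.0235]
ee_rot: [2.361, 2.072, 0.001]
contact_force: [-2.1, -1.5, 5.4]
finger_gap: 0.0424
gripper_force: 62.5
```

Emit:
apply_moves --plan '[{"xyz": [0, 0, 0], "turn": 0}, {"xyz": [0, 0, 0], "turn": 0}, {"xyz": [0, 0, 0], "turn": 0}, {"xyz": [0, 0, 0], "turn": 0}]' --gripper -0.6

```text
clock: 26.6
tcp_pos: [0.5595, 0.3504, 0.0229]
ee_rot: [-2.361, -2.072, 0.0]
contact_force: [0.1, -0.2, -0.1]
finger_gap: 0.0686
gripper_force: 0.0
```

Emit:
apply_moves --plan '[{"xyz": [0, 0, 0.3], "turn": 0}, {"xyz": [0, 0, 0.8], "turn": 0}, {"xyz": [0, 0, 0.8], "turn": 0}, {"xyz": [0, 0, 0.7], "turn": 0}, {"xyz": [0, 0, 0.2], "turn": 0}]'

```text
clock: 27.1
tcp_pos: [0.5606, 0.3511, 0.1101]
ee_rot: [2.361, 2.072, 0.007]
contact_force: [0.7, -0.1, -0.3]
finger_gap: 0.0683
gripper_force: 0.0
```

```bash
python3 -c "from h import *;st()"
```

```text
t 27.1 tcp [0.5606 0.3511 0.1101] psi -0.13 tilt [0.004 0.002] j [0.56 0.53 0.09 1.13 0.   2.26] F [ 0.7 -0.1 -0.3] gap 0.0683 gf 0.0
```

Last piece: the far yellow carabiner (0.6405, 0.121), ψ=1.229.

Emit:
apply_moves --plan '[{"xyz": [0.15, -0.424, 0], "turn": 0.944}, {"xyz": [0.15, -0.424, 0], "turn": 0.944}, {"xyz": [0.15, -0.424, 0], "turn": 0.944}, {"xyz": [0.15, -0.424, 0], "turn": 0.944}, {"xyz": [0.15, -0.424, 0], "turn": 0.944}, {"xyz": [0.15, -0.424, 0], "turn": 0.944}, {"xyz": [0.15, -0.424, 0], "turn": 0.944}, {"xyz": [0.15, -0.424, 0], "turn": 0.944}]' --gripper -0.75

```text
clock: 27.9
tcp_pos: [0.5953, 0.248, 0.1064]
ee_rot: [-1.634, -2.683, 0.001]
contact_force: [-0.4, 0.4, -0.1]
finger_gap: 0.0745
gripper_force: 0.0
```

Emit:
apply_moves --plan '[{"xyz": [0.15, -0.424, 0], "turn": 0.944}, {"xyz": [0.15, -0.424, 0], "turn": 0.944}, {"xyz": [0.15, -0.424, 0], "turn": 0.944}, {"xyz": [0.15, -0.424, 0], "turn": 0.944}, {"xyz": [0.15, -0.424, 0], "turn": 0.944}, {"xyz": [0.15, -0.424, 0], "turn": 0.944}, {"xyz": [0.15, -0.424, 0], "turn": 0.944}, {"xyz": [0.15, -0.424, 0], "turn": 0.944}]'

```text
clock: 28.7
tcp_pos: [0.6313, 0.1463, 0.1064]
ee_rot: [-0.761, -3.047, 0.001]
contact_force: [0.8, 0.2, -0.1]
finger_gap: 0.0747
gripper_force: 0.0
```

Emit:
apply_moves --plan '[{"xyz": [0.15, -0.424, 0], "turn": 0.944}, {"xyz": [0.15, -0.424, 0], "turn": 0.944}, {"xyz": [0, 0, 0], "turn": 0}, {"xyz": [0, 0, 0], "turn": 0}]'

```text
clock: 29.1
tcp_pos: [0.6401, 0.1215, 0.1066]
ee_rot: [-0.538, -3.094, 0.0]
contact_force: [0.4, 0.2, -0.2]
finger_gap: 0.0744
gripper_force: 0.0
```

```bash
python3 -c "from h import *;st()"
```

```text
t 29.1 tcp [0.6401 0.1215 0.1066] psi 1.226 tilt [-0.001  0.   ] j [0.19 0.52 0.06 1.11 0.   0.53] F [ 0.4  0.2 -0.2] gap 0.0744 gf 0.0
```

Emit:
apply_moves --plan '[{"xyz": [0, 0, -0.6], "turn": 0}, {"xyz": [0, 0, -0.6], "turn": 0}, {"xyz": [0, 0, -0.6], "turn": 0}, {"xyz": [0, 0, -0.5], "turn": 0}, {"xyz": [0, 0, -0.3], "turn": 0}, {"xyz": [0, 0, -0.1], "turn": 0}, {"xyz": [0, 0, -0.1], "turn": 0}, {"xyz": [0, 0, 0], "turn": 0}]'

```text
clock: 29.9
tcp_pos: [0.6406, 0.1216, 0.0232]
ee_rot: [0.534, 3.095, 0.0]
contact_force: [-0.3, 0.1, 0.1]
finger_gap: 0.0747
gripper_force: 0.0
```

Emit:
apply_moves --plan '[{"xyz": [0, 0, 0], "turn": 0}, {"xyz": [0, 0, 0], "turn": 0}, {"xyz": [0, 0, 0], "turn": 0}, {"xyz": [0, 0, 0], "turn": 0}, {"xyz": [0, 0, 0], "turn": 0}, {"xyz": [0, 0, 0], "turn": 0}]' --gripper 1 --squeeze 50

```text
clock: 30.5
tcp_pos: [0.641, 0.1215, 0.024]
ee_rot: [0.534, 3.094, 0.001]
contact_force: [-1.7, 1.0, 6.5]
finger_gap: 0.0534
gripper_force: 53.3
```

```bash
python3 -c "from h import *;st()"
```

```text
t 30.5 tcp [0.641  0.1215 0.024 ] psi 1.229 tilt [0.002 0.   ] j [ 0.19  0.59 -0.05  0.93  0.    0.53] F [-1.7  1.   6.5] gap 0.0534 gf 53.3
```

Emit:
apply_moves --plan '[{"xyz": [0, 0, 0.2], "turn": 0}, {"xyz": [0, 0, 0.4], "turn": 0}, {"xyz": [0, 0, 0.7], "turn": 0}, {"xyz": [0, 0, 0.7], "turn": 0}, {"xyz": [0, 0, 0.5], "turn": 0}, {"xyz": [0, 0, 0.3], "turn": 0}, {"xyz": [0, 0, 0], "turn": 0}]'

```text
clock: 31.2
tcp_pos: [0.6412, 0.1215, 0.1087]
ee_rot: [0.534, 3.093, 0.001]
contact_force: [0.1, 0.5, -1.8]
finger_gap: 0.0535
gripper_force: 52.6
```

Emit:
apply_moves --plan '[{"xyz": [-0.341, -0.8, 0], "turn": -0.768}, {"xyz": [-0.341, -0.8, 0], "turn": -0.768}, {"xyz": [-0.341, -0.8, 0], "turn": -0.768}, {"xyz": [-0.341, -0.8, 0], "turn": -0.768}, {"xyz": [-0.341, -0.8, 0], "turn": -0.768}, {"xyz": [-0.341, -0.8, 0], "turn": -0.768}, {"xyz": [-0.341, -0.8, 0], "turn": -0.768}, {"xyz": [-0.341, -0.8, 0], "turn": -0.768}]'

```text
clock: 32.0
tcp_pos: [0.5576, -0.0714, 0.1062]
ee_rot: [-1.274, -2.87, 0.001]
contact_force: [-0.1, -1.1, -0.4]
finger_gap: 0.0533
gripper_force: 52.7
```

Emit:
apply_moves --plan '[{"xyz": [-0.341, -0.8, 0], "turn": -0.768}, {"xyz": [-0.341, -0.8, 0], "turn": -0.768}, {"xyz": [-0.341, -0.8, 0], "turn": -0.768}, {"xyz": [-0.341, -0.8, 0], "turn": -0.768}, {"xyz": [-0.341, -0.8, 0], "turn": -0.768}, {"xyz": [-0.341, -0.8, 0], "turn": -0.768}, {"xyz": [-0.341, -0.8, 0], "turn": -0.768}, {"xyz": [-0.341, -0.8, 0], "turn": -0.768}]'

```text
clock: 32.8
tcp_pos: [0.4758, -0.2633, 0.1062]
ee_rot: [-1.934, -2.474, 0.0]
contact_force: [0.1, -0.4, -1.7]
finger_gap: 0.0534
gripper_force: 52.7
```

Emit:
apply_moves --plan '[{"xyz": [-0.341, -0.8, 0], "turn": -0.768}, {"xyz": [-0.341, -0.8, 0], "turn": -0.768}, {"xyz": [-0.341, -0.8, 0], "turn": -0.768}, {"xyz": [-0.341, -0.8, 0], "turn": -0.768}, {"xyz": [0, 0, 0], "turn": 0}, {"xyz": [0, 0, 0], "turn": 0}]'

```text
clock: 33.4
tcp_pos: [0.4352, -0.3585, 0.1062]
ee_rot: [-2.221, -2.22, -0.0]
contact_force: [-0.1, -0.5, -0.8]
finger_gap: 0.0535
gripper_force: 52.7
```

```bash
python3 -c "from h import *;st()"
```

```text
t 33.4 tcp [ 0.4352 -0.3585  0.1062] psi -0.0 tilt [-0.001  0.001] j [-0.69  0.38 -0.17  1.02  0.    0.88] F [-0.1 -0.5 -0.8] gap 0.0535 gf 52.7
```

Emit:
apply_moves --plan '[{"xyz": [0.03, 0, -0.5], "turn": 0.1}, {"xyz": [0, 0, -0.7], "turn": 0}, {"xyz": [0, 0, -0.7], "turn": 0}, {"xyz": [0, 0, -0.5], "turn": 0}, {"xyz": [0, 0, -0.2], "turn": 0}, {"xyz": [0, 0, -0.1], "turn": 0}, {"xyz": [0, 0, 0], "turn": 0}]'

```text
clock: 34.1
tcp_pos: [0.437, -0.3582, 0.0261]
ee_rot: [-2.211, -2.231, -0.0]
contact_force: [0.1, 0.4, -0.8]
finger_gap: 0.0534
gripper_force: 52.7
```

Emit:
apply_moves --plan '[{"xyz": [0, 0, -0.04], "turn": 0}, {"xyz": [0, 0, -0.04], "turn": 0}, {"xyz": [0, 0, -0.04], "turn": 0}, {"xyz": [0, 0, -0.02], "turn": 0}, {"xyz": [0, 0, 0], "turn": 0}, {"xyz": [0, 0, 0], "turn": 0}]'

```text
clock: 34.7
tcp_pos: [0.4368, -0.3587, 0.022]
ee_rot: [2.212, 2.23, -0.0]
contact_force: [-0.8, -0.0, 1.6]
finger_gap: 0.0536
gripper_force: 53.1
```

```bash
python3 -c "from h import *;st()"
```

```text
t 34.7 tcp [ 0.4368 -0.3587  0.022 ] psi 0.008 tilt [ 0. -0.] j [-0.69  0.47 -0.28  0.82 -0.    0.88] F [-0.8 -0.   1.6] gap 0.0536 gf 53.1
```

Emit:
apply_moves --plan '[{"xyz": [0, 0, 0], "turn": 0}, {"xyz": [0, 0, 0], "turn": 0}, {"xyz": [0, 0, 0], "turn": 0}, {"xyz": [0, 0, 0], "turn": 0}]' --gripper -0.75

```text
clock: 35.1
tcp_pos: [0.4367, -0.3586, 0.0217]
ee_rot: [-2.212, -2.231, 0.0]
contact_force: [0.0, -0.5, -0.7]
finger_gap: 0.0746
gripper_force: 0.0
```

Emit:
apply_moves --plan '[{"xyz": [0, 0, 0.3], "turn": 0}, {"xyz": [0, 0, 0.8], "turn": 0}, {"xyz": [0, 0, 0.8], "turn": 0}, {"xyz": [0, 0, 0.8], "turn": 0}, {"xyz": [-0.3, 0, 0.8], "turn": 0}, {"xyz": [-0.8, -0.2, 0.6], "turn": 0}, {"xyz": [-0.8, -0.4, 0], "turn": 0}, {"xyz": [-0.8, -0.4, 0], "turn": 0}]'

```text
clock: 35.9
tcp_pos: [0.3554, -0.389, 0.1463]
ee_rot: [2.21, 2.23, -0.0]
contact_force: [0.3, -0.2, -0.4]
finger_gap: 0.0748
gripper_force: 0.0
```

Emit:
apply_moves --plan '[{"xyz": [-0.8, -0.5, 0], "turn": 0}, {"xyz": [-0.8, -0.5, 0], "turn": 0}, {"xyz": [-0.8, -0.5, 0], "turn": 0}, {"xyz": [-0.8, -0.5, 0], "turn": 0}, {"xyz": [-0.8, -0.5, 0], "turn": 0}, {"xyz": [0, 0, 0], "turn": 0}, {"xyz": [0, 0, 0], "turn": 0}, {"xyz": [0, 0, 0], "turn": 0}]'

```text
clock: 36.7
tcp_pos: [0.2363, -0.4633, 0.1451]
ee_rot: [2.212, 2.231, 0.0]
contact_force: [0.5, -0.3, 0.5]
finger_gap: 0.0748
gripper_force: 0.0
```

```bash
python3 - <<'E'
from h import *
st()
from rig import manip
im=manip.camera("top")["image"];cv2.imwrite("pics/t3.png",cv2.resize(im[90:270,120:520],None,fx=2,fy=2,interpolation=cv2.INTER_CUBIC))
for n,k,box,z,pc in(("yel red near","yel",(130,192,215,245),.012,(450.2,364.7)),("yel blue near","yel",(422,200,492,242),.012,(436.4,-358.5)),("pulley","grn",(422,155,490,197),.02,(546.3,-357.2)),("rack","rack",(150,152,212,194),.014,(558.7,350.5))):
    r=rect(unproj(seg(im,k,box),z));print(n,*r,(r[0]-pc).round(1))
E
```

```text
t 36.7 tcp [ 0.2363 -0.4633  0.1451] psi 0.009 tilt [ 0. -0.] j [-1.1   0.28 -0.22  1.07  0.    0.46] F [ 0.5 -0.3  0.5] gap 0.0748 gf 0.0
yel red near [451. 366.] [101.7  54.6] 1.429 [0.8 1.3]
yel blue near [ 437.1 -358.6] [103.6  53.4] -1.57 [ 0.7 -0.1]
pulley [ 546.2 -356.4] [91.1 49.1] 1.571 [-0.1  0.8]
rack [553.2 347.2] [160.2 107.5] -1.571 [-5.5 -3.3]
```

View pics/t3.png

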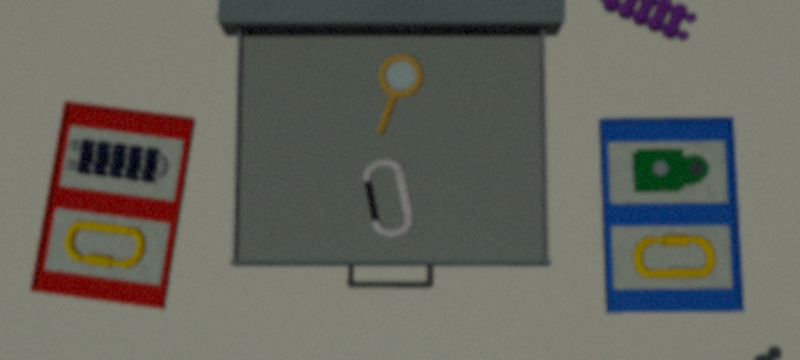

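The picture shows all four pieces flat and centred on their pads: rack at (119,160), pulley at (668,168), carabiners at (106,244) and (675,257). Silver and magnifier are still in place. The rack's rectangle took in dark red tray pixels, but in the picture its centre lies within about 3 mm of the pad's.

```bash
python3 -c "
from rig import manip
print(manip.finish_job())"
```

```text
the job is handed in; nothing more can be done
None
```

The job is handed in: the rack and one yellow carabiner are in the red tray and the pulley and the other in the blue. All four lie flat within about 3 mm of their pad centres (rack by eye), silver carabiner and magnifier are untouched, and it took about 37 s; no verdict came back.

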